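# Clear the fire engine off the touch-latch lid and pop the lid open

### The job

Without picking up or pinching anything, gently push the red fire engine with your fingers, away from you, off the red-dot lid, still on its wheels, until it stands wholly on the grey road strip behind the lids. Then press the red dot so that the touch latch lets go and the lid springs ajar, and take your hand away. Leave the two other lids shut and all the other toys where they are.

Things in the scene. Friction and masses are not known exactly. Their poses are not given: they have to be found in the camera images.
- engine: Red toy fire engine, loose, 84 mm long (its y axis, nose to +y), 38 mm wide over the wheels (x), 45 mm tall (50 over its blue lamps), about 160 g. Origin: centre of its underside. Starts crosswise on the red-dot lid, its -x side toward the robot. The wheels do not turn: a 1 to 3 N push on its side slides it, and it stops when the push stops
- engine_near_nose (a point): Foot of the engine's nose corner on its robot-facing side (19 mm to its -x, 42 mm to its +y from the engine's origin)
- engine_near_tail (a point): Foot of the engine's tail corner on its robot-facing side (19 mm to -x, 42 mm to -y from the engine's origin)
- deck: Fixed grey road strip, 95 mm deep (x axis, away from the robot), 336 mm long (y), origin at the centre of its underside on the table. Road surface at 44 mm, 1 mm below the lids; it runs from x = -47.5 mm, where the lids begin, to x = +41.5 mm, where a kerb 6 mm high stands. The three lidded boxes stand on its robot side, 108 mm apart along y, in any order, turned with it
- dot_red (a point): Centre of the red press dot (22 mm across) on top of the red-dot lid, 45 mm above the table when shut. The lid is 99 mm deep (deck x) by 95 mm (deck y), 6 mm thick, hinged along its far edge next to the road; the dot lies midway across, 22 mm from the front (robot-side) edge, 78 mm from the hinge
- lid_red (a joint): Angle of the red-dot lid (rad): 0 shut, 0.42 ajar (end stop, front edge 40 mm up). Touch latch: pressing the dot straight down takes about 3 to 5 N; the latch lets go when the dot is about 4 mm down (-0.05 rad), the stop is at 7 mm (-0.09 rad); as the finger draws back a spring lifts the lid to 0.42, where it stays
- lid_blue (a joint): Angle of the blue-dot lid (rad), same kind, 0 shut; to stay shut
- lid_green (a joint): Angle of the green-dot lid (rad), same kind, 0 shut; to stay shut
- bus: Silver toy bus, loose, 76 mm long (y) by 38 mm by 46 mm tall, origin at centre of underside, parked on the road strip behind the green-dot lid; leave it
- hedge: Green silicone hedge, loose, 60 mm (y) by 24 mm by 35 mm tall, origin at centre of underside, on the rear part of the blue-dot lid; leave it
- pylon: Stainless steel bridge pylon, loose, 60 mm square foot, 148 mm tall, on the table to the robot's right of the boxes, origin at centre of underside; leave it
- figure_a: Blue wooden figure, loose, 24 mm across, 43 mm tall, on the table, origin at centre of underside; leave it
- figure_b: Yellow wooden figure, loose, 24 mm across, 43 mm tall, on the table, origin at centre of underside; leave it
- wagon: Yellow toy wagon, loose, 80 mm by 36 mm by 33 mm tall, on the table to the robot's left of the boxes, origin at centre of underside; leave it

How it is judged:
By the outcome, as a careful person would: the job done as asked, in the order asked, and still so for the second after the job is handed in, with the robot touching nothing.
It also fails if it takes over 43 s, if anything falls off the work surface, if the arm or the gripper's body presses on something with over 40 N, if the wrist force passes 120 N, or if a joint passes its speed limit or range.

### The arm

A 6-joint arm with a two-finger parallel gripper is mounted at the origin on the work surface. World frame = base frame: x ahead of the robot, y to its left, z up, the work surface at z = 0. Lengths are in mm, angles in rad, forces in N, time in s.
With the tool pointing down it reaches from about 350 to 875 mm from the base axis. Payload 4.2 kg.
Tool frame: the origin (TCP) lies between the finger pads; the fingertips stand 17 mm ahead of it and the grasp point (between the pads) lies 2 mm behind it; z points along the fingers, y is the line along which they close (so a half turn about z gives the same grasp; the last joint's range is limited). The gripper opens to 85 mm and grips with 20 to 120 N. Pads are 22 mm wide; open, the fingers measure 114 mm over their backs; the gripper's body (76 mm by 85 mm) begins 54 mm behind the grasp point. The pads swing forward as they close: fully open they stand 13 mm farther back than shut.
Start: joints at [-1.057, 0.385, 0.008, 0, -1.194, -0.259], TCP at [157.549, -604.795, 248.312] pointing down, gripper open.
Joint ranges: [-3.14, 3.14], [-1.21, 2.06], [-1.07, 1.41], [-3.16, 2.05], [-2.99, -0.16], [-3.1, 3.1]. Speed limits (rad/s): [2.79, 2.79, 3.14, 3.14, 3.14, 3.14].

### API

Orientations are given as a unit quaternion [x, y, z, w].
In Python, from bench import arm, imaging gives the robot as it stands (arm), with the cameras (imaging).
- The arm moves only by the tool advance, called as name([rows], argument=value, ...), one row to a line, values as JSON. Schema: {"type":"object","properties":{"moves":{"type":"array","items":{"type":"object","properties":{"dx":{"type":"number"},"dy":{"type":"number"},"dz":{"type":"number"},"rx":{"type":"number"},"ry":{"type":"number"},"rz":{"type":"number"}},"additionalProperties":false},"minItems":1,"maxItems":10},"aperture":{"type":"number"},"only":{"type":"string"},"quiet":{"type":"boolean"},"lines":{"type":"string"}},"required":["moves"],"additionalProperties":false}. moves is a list of rows, 1 to 10 of them, each an object with the fields dx, dy, dz (the shift in parts of the range, where 1.0 means 60 cm), rx, ry, rz (a rotation vector in parts of the range, where 1.0 means pi rad); a field left out counts as zero; each row is the pose to reach, as a shift and turn from the pose commanded when the call began, along the tool's axes at that moment; what a row does not reach only later rows make up. A row lasts 1/10 s, in which the tool goes at most 50 mm and 0.15 rad, less where a joint would pass 70% of its speed; a pose out of reach is approached as far as the arm can. aperture is the finger opening in mm, set as the call begins (left out keeps the last). The fingers move at their own pace and stop on an object; the grip force is fixed at half the most. Time passes only in rows, so rows that do not move let the fingers close. The tool returns the time, the measured TCP pose, the force, the opening and the grip force at its end. only (a regular expression) keeps the lines of the reply that match it, lines (a string "A,B") keeps lines A to B, and quiet returns only ok. Input that does not fit is refused with a message, and nothing moves.
- arm.read_state(): the state, without advancing time (a new reading comes with each control period).
- imaging.get_image(name): name is "scene" or "top"; returns the picture (384x512x3 uint8, blue, green, red); there is no depth.
- imaging.get_calibration(name): a dict with "K" (3x3 intrinsics, pixels), "D" ([k1, k2, p1, p2, k3] as OpenCV has them; the pictures are not rectified), "rvec" (rotation vector, rad) and "tvec" (3), from world to camera coordinates, as OpenCV has them. Camera axes: x right, y down, z forward; pixel columns grow to the right and rows downward; lengths in mm; the calibration is good to about 2 mm. A picture is of the moment at which its call begins. get_calibration takes no time and is no camera call.
- arm.job_done(): hands the job in; it is judged then, once.
The state is a dict: "clock": time; "joints": joint angles; "joint_vel": joint speeds; "joint_efforts": joint torques, N m; "position": TCP position; "ee_rot": TCP orientation; "contact_force": force on the tool from outside, world axes, zero at the start; "wrist_torque": the same for the moment, N m; "gripper_width": finger opening in mm; "grasp_force": force on a finger pad.
Only numpy, scipy, OpenCV 4.12 (cv2) and the standard library are available. Lean on these libraries where they do the work, as an engineer would, in place of code of your own. Each camera call takes 0.05 s, during which the arm holds its last target. There are 200 camera calls.

## Working session

There is one attempt and no reset: what is moved stays moved. The work goes in short steps, Python scripts to look and compute and a tool call to move; the robot and the scene stay as the last step left them, time stands still between calls to the robot, and variables do not carry over. Pictures are saved under pics/ and viewed, at most 10 in all, crops included, and the job is handed in when it is done.

```bash
ls; mkdir -p pics
```

Run:
```python
from bench import arm, imaging
import cv2
for n in("scene","top"):
    cv2.imwrite(f"pics/{n}0.png",imaging.get_image(n)); print(n,imaging.get_calibration(n))
print(arm.read_state())
```

```text
bench.py
pics
scene {'K': array([[379.52613293,   0.        , 256.49679714],
       [  0.        , 379.52613293, 190.27904752],
       [  0.        ,   0.        ,   1.        ]]), 'D': array([-0.06113304,  0.        ,  0.        ,  0.        ,  0.        ]), 'rvec': array([ 0.68542245,  2.43326075, -1.32820586]), 'tvec': array([ 448.75328392,  -81.00690848, 1245.87189115])}
top {'K': array([[433.10817211,   0.        , 252.72161259],
       [  0.        , 433.10817211, 191.4375841 ],
       [  0.        ,   0.        ,   1.        ]]), 'D': array([-0.12618026,  0.        ,  0.        ,  0.        ,  0.        ]), 'rvec': array([ 2.20594843, -2.15353302,  0.0777219 ]), 'tvec': array([ -21.49052315,  568.91563242, 1302.54863188])}
{'clock': 0.1, 'joints': array([-1.05740400e+00,  3.85476030e-01,  6.72780736e-03, -4.65282284e-04,
       -1.19401496e+00, -2.58599542e-01]), 'joint_vel': array([ 0.00130894, -0.00181089,  0.00205718,  0.002624  , -0.00150656,
       -0.00044673]), 'joint_efforts': array([-3.83505412e-04, -3.93320525e+01,  1.88929653e+01,  4.19797316e+00,
       -2.57698885e-03,  1.46491427e-06]), 'position': array([ 157.41928368, -604.32228725,  247.31507381]), 'ee_rot': array([-1.26966892e-01,  9.91906444e-01,  9.92479483e-04, -1.69914332e-04]), 'contact_force': array([ 0.42022774,  0.92495341, -0.82068442]), 'wrist_torque': array([ 0.05070942, -0.0208452 ,  0.01149768]), 'grasp_force': 0.0, 'gripper_width': 85.40207567854429}
```

View pics/top0.png

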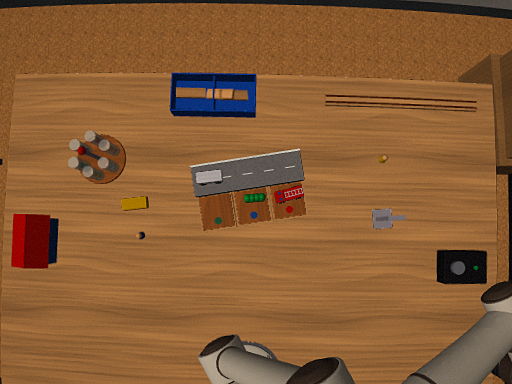

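View pics/scene0.png

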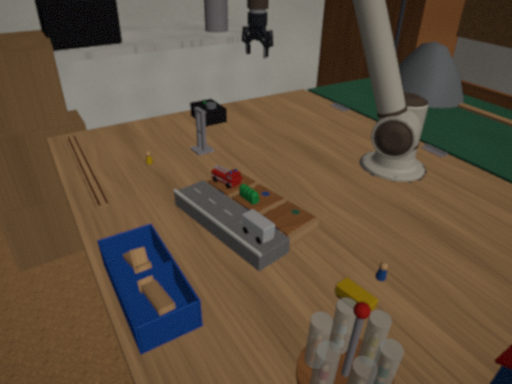

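The top view shows the deck at (191–303, 150–195). The lids run green (218,220), blue (254,215), red (289,210) from left to right. The engine is at about (289,194), the bus at (208,178) and the pylon at (382,218). Next I'll measure these.

Create h.py:
```python
import numpy as np, cv2
from bench import arm, imaging
def ray(cam,uv,z):
    c=imaging.get_calibration(cam); R=cv2.Rodrigues(c["rvec"])[0]; C=-R.T@c["tvec"]
    p=cv2.undistortPoints(np.array(uv,float).reshape(-1,1,2),c["K"],c["D"]).reshape(-1,2)
    d=np.c_[p,np.ones(len(p))]@R
    return C+d*((z-C[2])/d[:,2])[:,None]
def proj(cam,P):
    c=imaging.get_calibration(cam)
    return cv2.projectPoints(np.array(P,float).reshape(-1,1,3),c["rvec"],c["tvec"],c["K"],c["D"])[0].reshape(-1,2)
def blobs(m,amin=15):
    cs=cv2.findContours(m.astype(np.uint8),cv2.RETR_EXTERNAL,cv2.CHAIN_APPROX_NONE)[0]
    return [c for c in cs if cv2.contourArea(c)>=amin]
```

Create meas.py:
```python
from h import *
import sys
im=imaging.get_image("top"); roi=np.zeros(im.shape[:2],bool); roi[140:240,180:320]=1
h=cv2.cvtColor(im,cv2.COLOR_BGR2HSV); H,S,V=[h[...,i].astype(int) for i in range(3)]
red=roi&((H<6)|(H>172))&(S>150)&(V>70); blue=roi&(H>100)&(H<130)&(S>100); green=roi&(H>45)&(H<95)&(S>80)
grey=roi&(S<60)&(V>50)
for n,m,z in(("red",red,45),("blue",blue,45),("green",green,45),("grey",grey,44)):
    for c in blobs(m,8):
        r=cv2.minAreaRect(c); M=cv2.moments(c)
        print(n,cv2.contourArea(c),np.round(r[0],1),np.round(r[1],1),round(r[2],1),"ctr@z",ray("top",[M["m10"]/M["m00"],M["m01"]/M["m00"]],z).round(1)[0,:2])
        if cv2.contourArea(c)>150: print("  box@z",ray("top",cv2.boxPoints(r),z)[:,:2].round(1).tolist(), "box@90",ray("top",cv2.boxPoints(r),90)[:,:2].round(1).tolist())
cv2.imwrite(sys.argv[1],cv2.resize(im[140:240,180:320],None,fx=5,fy=5,interpolation=cv2.INTER_CUBIC))
```

```bash
python3 meas.py pics/c1.png
```

```text
red 29.5 [289. 209.] [6. 6.] 90.0 ctr@z [ 517.1 -118. ]
red 162.0 [288.3 193.8] [11.4 28.4] 76.0 ctr@z [ 559.8 -105.6]
  box@z [[568.1, -69.4], [590.9, -151.9], [557.7, -160.7], [535.1, -78.4]] box@90 [[564.7, -67.5], [586.6, -147.2], [554.6, -155.7], [532.8, -76.2]]
blue 26.5 [253. 215.] [6. 6.] 90.0 ctr@z [497.5 -11.5]
green 28.5 [218. 220.] [6. 6.] 90.0 ctr@z [478.8  94.5]
green 133.0 [254.  197.4] [ 7.9 20.3] 84.8 ctr@z [549.8 -12.6]
grey 3302.0 [246.8 172.1] [ 31.3 110.6] 81.1 ctr@z [625.5  11. ]
  box@z [[642.7, 184.9], [702.7, -145.1], [608.7, -161.1], [549.2, 166.9]] box@90 [[636.5, 177.8], [694.3, -140.5], [603.7, -155.9], [546.3, 160.4]]
```

View pics/c1.png

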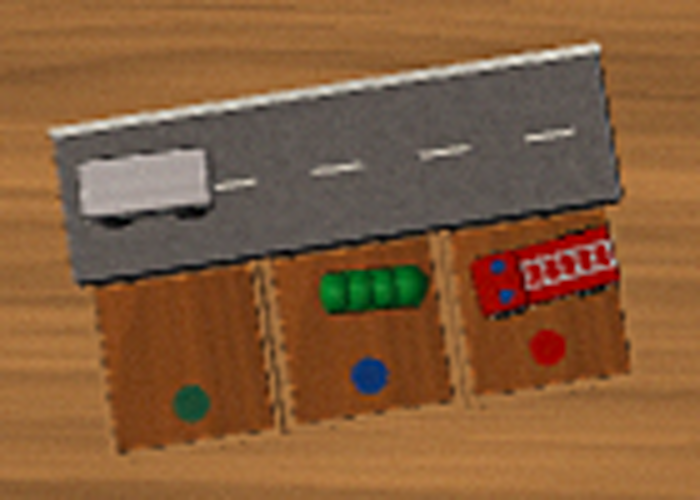

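The crop confirms the layout. The engine is near crop (545,270), yawed about 0.09 rad against the deck. The red dot is at (548,348), and the road behind the engine is free. Next I'll compute the approach in tool axes.

Create go.py:
```python
# go.py a b z : TCP target at deck-axes offset (a,b) from red dot, height z -> shift in tool axes
from h import *; import sys
from scipy.spatial.transform import Rotation as Ro
yaw=0.178; dot=np.array([517.1,-118.0])
dx=np.array([np.cos(yaw),np.sin(yaw)]); dy=np.array([-dx[1],dx[0]])
a,b,z=map(float,sys.argv[1:4]); T=np.r_[dot+a*dx+b*dy,z]
s=arm.read_state(); R=Ro.from_quat(s["ee_rot"]); p=np.array(s["position"])
Rt=Ro.from_matrix(np.c_[np.r_[-dx,0],np.r_[dy,0],[0,0,-1]])
d=p[:2]-dot
print("t",s["clock"],"now a,b,z",(d@dx).round(1),(d@dy).round(1),p[2].round(1),"F",s["contact_force"].round(1),"| row",R.inv().apply(T-p).round(1),(R.inv()*Rt).as_rotvec().round(4))
```

```bash
python3 go.py -15 -1 140
```

```text
t 0.15 now a,b,z -440.1 -415.1 247.5 F [ 0.6  1.1 -0.4] | row [-455.6  380.1  108.1] [ 0.0017 -0.0002  0.0766]
```

Careful with the scale: shifts go in shares of 60 cm and turns go in shares of pi rad. That gives: -400 mm / 600 = -0.6667, -360 mm / 600 = -0.6, 0.077 rad / 3.1416 = 0.0245.

advance([
  {"dx":-0.0667, "dy":0.0533, "dz":0.0133, "rz":0.0032},
  {"dx":-0.1333, "dy":0.1083, "dz":0.03, "rz":0.0064},
  {"dx":-0.2, "dy":0.1633, "dz":0.0467, "rz":0.0095},
  {"dx":-0.2667, "dy":0.2183, "dz":0.0633, "rz":0.0127},
  {"dx":-0.3333, "dy":0.2733, "dz":0.08, "rz":0.0159},
  {"dx":-0.4, "dy":0.3283, "dz":0.0967, "rz":0.0191},
  {"dx":-0.4667, "dy":0.3833, "dz":0.1133, "rz":0.0245},
  {"dx":-0.5333, "dy":0.4383, "dz":0.13, "rz":0.0245},
  {"dx":-0.6, "dy":0.4967, "dz":0.1467, "rz":0.0245},
  {"dx":-0.6667, "dy":0.5533, "dz":0.1633, "rz":0.0245},
], aperture=40)

```text
clock: 1.15
position: [445.3, -204.2, 155.5]
ee_rot: [-0.089, 0.996, -0.0, 0.0]
contact_force: [1.0, -0.3, -0.6]
gripper_width: 40.1
grasp_force: 0.0
```

```bash
python3 go.py -15 -1 100
```

```text
t 1.15 now a,b,z -85.9 -72.1 155.5 F [ 1.  -0.3 -0.6] | row [-70.9  71.2  55.5] [-0.0001  0.0002 -0.    ]
```

In the tool's units: -55 mm / 600 = -0.0917, -50 mm / 600 = -0.0833.

advance([
  {"dx":-0.0417, "dy":0.0367, "dz":0.0167},
  {"dx":-0.0833, "dy":0.0733, "dz":0.0333},
  {"dx":-0.0917, "dy":0.0833, "dz":0.05},
  {"dx":-0.0917, "dy":0.0833, "dz":0.0667},
  {"dx":-0.0917, "dy":0.0833, "dz":0.0667},
  {"dx":-0.0917, "dy":0.0833, "dz":0.0667},
])

```text
clock: 1.75
position: [489.1, -148.1, 115.6]
ee_rot: [-0.088, 0.996, -0.0, -0.001]
contact_force: [-0.4, -0.2, -0.2]
gripper_width: 39.8
grasp_force: 0.0
```

```bash
python3 go.py -15 -1 68; python3 meas.py pics/c2.png | grep red
```

```text
t 1.75 now a,b,z -32.9 -24.6 115.6 F [-0.4 -0.2 -0.2] | row [-17.9  23.7  47.6] [ 0.0001 -0.001  -0.0016]
red 19.0 [295.8 196.2] [ 2.7 15.5] 76.0 ctr@z [ 558.2 -144.4]
red 90.5 [288. 192.] [ 7.8 28.1] 76.0 ctr@z [ 567.8 -103.3]
```

View pics/c2.png

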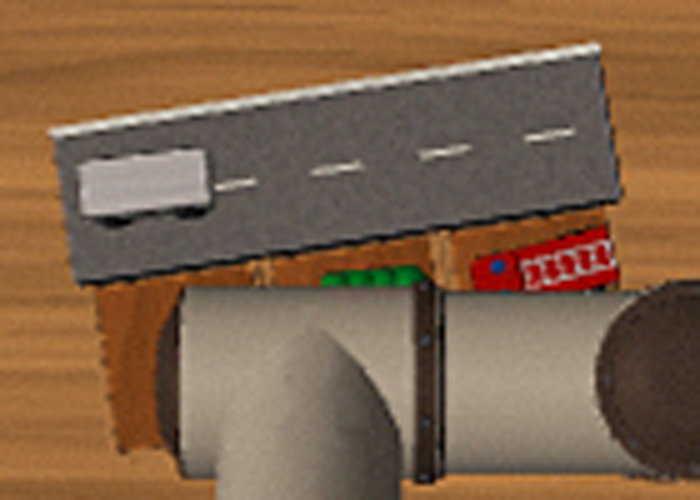

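The arm hides the lids, but the engine (crop 470–615, 225–290) and the bus have not moved. The gripper is still short of the start point and clear of the engine, so I'll move over and lower it.

In the tool's units: 40 mm / 600 = 0.0667, 30 mm / 600 = 0.05.

advance([
  {"dx":-0.0167, "dy":0.02},
  {"dx":-0.03, "dy":0.04},
  {"dx":-0.03, "dy":0.04, "dz":0.025},
  {"dx":-0.03, "dy":0.04, "dz":0.05},
  {"dx":-0.03, "dy":0.04, "dz":0.0667},
  {"dx":-0.03, "dy":0.04, "dz":0.0667},
  {"dx":-0.03, "dy":0.04, "dz":0.0667},
])

```text
clock: 2.5
position: [503.8, -120.1, 76.0]
ee_rot: [-0.089, 0.996, -0.0, 0.0]
contact_force: [0.1, -0.9, 0.0]
gripper_width: 39.8
grasp_force: 0.0
```

```bash
python3 go.py -15 -1 68
```

```text
t 2.5 now a,b,z -13.4 0.3 76.0 F [ 0.1 -0.9  0. ] | row [ 1.6 -1.3  8. ] [-0.0003  0.0003  0.0003]
```

In the tool's units: -28 mm / 600 = -0.0467, -24 mm / 600 = -0.04.

advance([
  {"dy":-0.0017, "dz":0.0067},
  {"dy":-0.0017, "dz":0.0133},
  {"dy":-0.0017, "dz":0.0133},
  {"dx":-0.0067, "dy":-0.0017, "dz":0.0133},
  {"dx":-0.0133, "dy":-0.0017, "dz":0.0133},
  {"dx":-0.02, "dy":-0.0017, "dz":0.0133},
  {"dx":-0.0267, "dy":-0.0017, "dz":0.0133},
  {"dx":-0.0333, "dy":-0.0017, "dz":0.0133},
  {"dx":-0.04, "dy":-0.0017, "dz":0.0133},
  {"dx":-0.0467, "dy":-0.0017, "dz":0.0133},
])

```text
clock: 3.5
position: [530.6, -116.3, 67.5]
ee_rot: [-0.089, 0.996, 0.0, -0.001]
contact_force: [-1.5, 0.7, 0.7]
gripper_width: 39.8
grasp_force: 0.8
```

```bash
python3 go.py 93 -1 68; python3 meas.py pics/c3.png | grep red; python3 -c "
from h import *
im=imaging.get_image('scene');cv2.imwrite('pics/s3.png',cv2.resize(im[150:270,160:320],None,fx=5,fy=5,interpolation=2))"
```

```text
t 3.5 now a,b,z 13.6 -0.8 67.5 F [-1.5  0.7  0.7] | row [-79.4  -0.2  -0.6] [ 0.0004 -0.002  -0.0003]
```

View pics/s3.png

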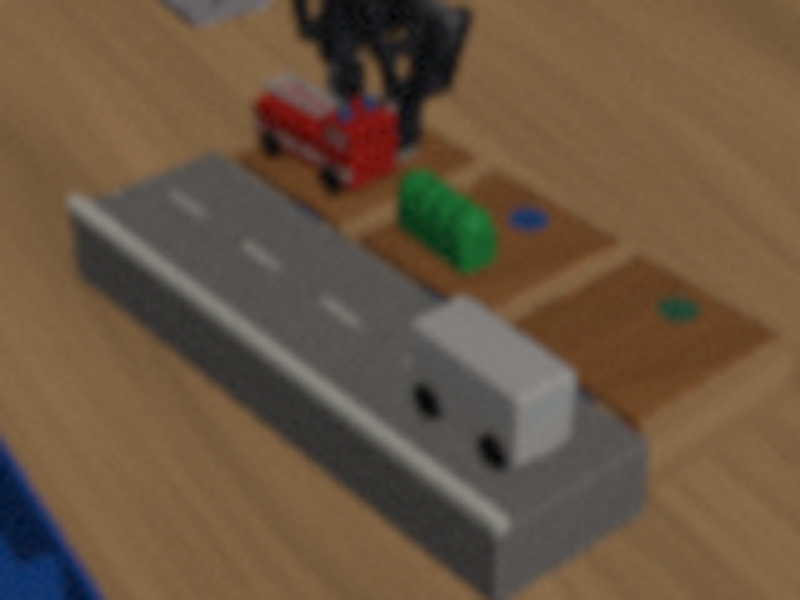

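The scene crop shows the engine upright on the red lid at (325,135). The gripper finger is just behind its robot-facing side, near (405,150). Contact is only light, so I'll keep pushing.

In the tool's units: -40 mm / 600 = -0.0667, -36 mm / 600 = -0.06.

advance([
  {"dx":-0.0067},
  {"dx":-0.0133},
  {"dx":-0.02},
  {"dx":-0.0267},
  {"dx":-0.0333},
  {"dx":-0.04},
  {"dx":-0.0467},
  {"dx":-0.0533},
  {"dx":-0.06},
  {"dx":-0.0667},
])

```text
clock: 4.6
position: [570.9, -109.2, 67.8]
ee_rot: [-0.089, 0.996, 0.0, 0.0]
contact_force: [-1.2, 0.1, -0.6]
gripper_width: 39.9
grasp_force: 0.5
```

```bash
python3 go.py 93 -1 68;  python3 -c "
from h import *
im=imaging.get_image('scene');cv2.imwrite('pics/s4.png',cv2.resize(im[150:270,160:320],None,fx=5,fy=5,interpolation=2))"
```

```text
t 4.6 now a,b,z 54.5 -0.9 67.8 F [-1.2  0.1 -0.6] | row [-38.5  -0.1  -0.2] [-0.      0.0004 -0.0002]
```

View pics/s4.png

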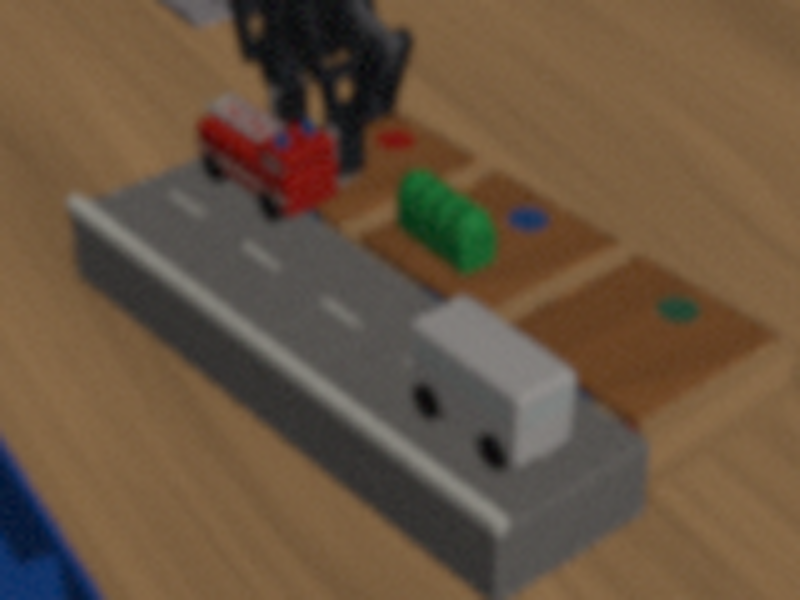

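The engine is upright and parallel to the road. It is at crop (265,155), straddling the edge, with both fingers behind it. I'll check its lateral position in the top mask before going on.

```bash
python3 meas.py pics/c4.png | grep -A1 -E "red|grey"
```

```text
red 30.5 [289. 209.] [6. 6.] 90.0 ctr@z [ 516.9 -118.3]
blue 26.5 [253. 215.] [6. 6.] 90.0 ctr@z [497.5 -11.5]
grey 4862.0 [250.7 197.1] [ 81.7 110.5] 81.0 ctr@z [572.7  34.8]
  box@z [[642.4, 184.9], [702.9, -144.8], [459.6, -186.9], [400.3, 138.3]] box@90 [[636.3, 177.8], [694.6, -140.2], [459.9, -180.9], [402.7, 132.8]]
```

View pics/c4.png

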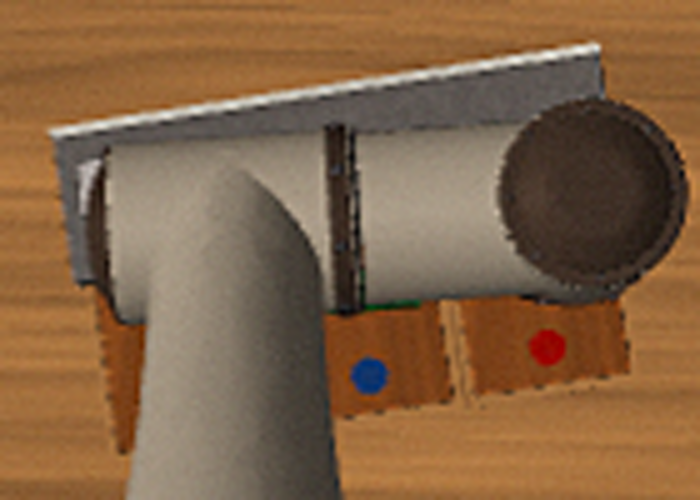

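The arm hides the engine from above, so I'll cast rays for the nose corners from the scene crop: (288,214) and (338,196).

Run:
```python
from h import *
dx=np.array([np.cos(.178),np.sin(.178)]); dy=np.array([-dx[1],dx[0]])
def f(pts,z):
    P=ray("scene",[[160+u/5,150+v/5] for u,v in pts],z)[:,:2]-[517.1,-118]
    print(z,np.c_[P@dx,P@dy].round(1).tolist())
f([(288,214),(338,196),(205,178)],50)
f([(307,126),(198,118)],90)
f([(68,200)],50); f([(503,527)],50); f([(395,140),(528,218)],45)
```

```text
50 [[95.6, 29.1], [64.7, 32.2], [107.9, -28.3]]
90 [[73.3, 18.3], [111.7, -25.3]]
50 [[175.7, -57.0]]
50 [[174.5, 279.5]]
45 [[-1.5, 0.6], [-2.9, 107.9]]
```

Create eng.py:
```python
from h import *
dx=np.array([np.cos(.178),np.sin(.178)]); dy=np.array([-dx[1],dx[0]])
def f(im,n):
    h=cv2.cvtColor(im,cv2.COLOR_BGR2HSV);H,S,V=[h[...,i].astype(int) for i in range(3)]
    m=((H<8)|(H>170))&(S>130)&(V>60); m[:150]=0;m[200:]=0;m[:,:190]=0;m[:,250:]=0
    c=max(blobs(m,5),key=cv2.contourArea).reshape(-1,2)
    R=c[c[:,0]>=c[:,0].max()-0]; B=c[c[:,1]>=c[:,1].max()]; L=c[c[:,0]<=c[:,0].min()];T=c[c[:,1]<=c[:,1].min()]
    for k,q,z in(("right",R,70),("bottom",B,50),("left",L,80),("top",T,90)):
        P=ray("scene",q.mean(0),z)[0,:2]-[517.1,-118]; print(n,k,q.mean(0),[(P@dx).round(1),(P@dy).round(1)])
    P=ray("scene",c.min(0)/2+c.max(0)/2,70)[0,:2]-[517.1,-118]; print(n,"bbox mid",[(P@dx).round(1),(P@dy).round(1)])
f(cv2.imread("pics/scene0.png"),"init"); f(imaging.get_image("scene"),"now")
```

```bash
python3 eng.py
```

```text
init right [242.  177.5] [np.float64(17.8), np.float64(36.2)]
init bottom [231.5 187. ] [np.float64(49.8), np.float64(30.4)]
init left [212.  171.5] [np.float64(70.0), np.float64(-27.7)]
init top [214. 169.] [np.float64(68.0), np.float64(-20.7)]
init bbox mid [np.float64(50.3), np.float64(12.2)]
now right [227. 184.] [np.float64(69.5), np.float64(36.3)]
now bottom [217.5 192. ] [np.float64(93.5), np.float64(25.8)]
now left [199. 175.] [np.float64(107.6), np.float64(-34.8)]
now top [201.5 173. ] [np.float64(106.1), np.float64(-24.7)]
now bbox mid [np.float64(92.8), np.float64(6.6)]
```

Allowing for the mask bias, the engine centre has drifted only about 3 mm toward the tail side. That leaves it well inside the road's end, so I'll continue the push and then back off.

In the tool's units: -37 mm / 600 = -0.0617, -35 mm / 600 = -0.0583.

advance([
  {"dx":-0.0067},
  {"dx":-0.0133},
  {"dx":-0.02},
  {"dx":-0.0267},
  {"dx":-0.0333},
  {"dx":-0.04},
  {"dx":-0.0467},
  {"dx":-0.0533},
  {"dx":-0.0583},
  {"dx":-0.0617},
])

```text
clock: 5.75
position: [607.1, -102.7, 67.7]
ee_rot: [-0.089, 0.996, -0.0, -0.0]
contact_force: [-1.0, -0.3, -0.4]
gripper_width: 40.1
grasp_force: 0.6
```

```bash
python3 go.py 93 -1 68
```

```text
t 5.75 now a,b,z 91.3 -0.9 67.7 F [-1.  -0.3 -0.4] | row [-1.7 -0.1 -0.3] [-0.     -0.0001 -0.0002]
```

advance([
  {},
  {"dx":0.0067},
  {"dx":0.0167},
  {"dx":0.05, "dz":-0.025},
  {"dx":0.1, "dz":-0.0667},
  {"dx":0.15, "dz":-0.1},
  {"dx":0.2, "dz":-0.1},
  {"dx":0.2333, "dz":-0.1},
  {"dx":0.2333, "dz":-0.1},
], aperture=0)

```text
clock: 6.65
position: [466.0, -127.9, 128.2]
ee_rot: [-0.088, 0.996, 0.0, -0.0]
contact_force: [0.6, -0.4, -0.7]
gripper_width: -0.0
grasp_force: 0.0
```

```bash
python3 go.py 0 0 80; python3 meas.py pics/c5.png | grep -A1 red
```

```text
t 6.65 now a,b,z -52.1 -0.7 128.2 F [ 0.6 -0.4 -0.7] | row [-52.1   0.7  48.2] [ 0.0007 -0.0005 -0.0014]
red 9.5 [288.9 207.2] [2.7 6.1] 78.7 ctr@z [ 522.4 -117.6]
red 154.0 [284.7 167.1] [11.7 28.2] 81.3 ctr@z [640.6 -92. ]
  box@z [[653.4, -57.6], [668.6, -141.7], [633.4, -147.6], [618.3, -63.7]] box@90 [[646.9, -56.2], [661.6, -137.3], [627.7, -143.0], [613.1, -62.0]]
```

View pics/c5.png

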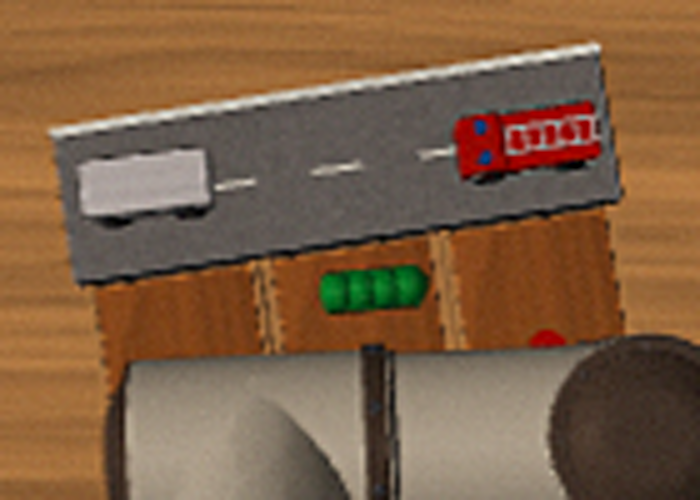

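The engine stands squarely on the road at crop (455–600, 105–180), clear of the edges and kerb, and the hedge and bus have not moved. Next is the press: I'll close the fingers above the dot and come down slowly.

In the tool's units: 58 mm / 600 = 0.0967, 55 mm / 600 = 0.0917.

advance([
  {"dx":-0.0417},
  {"dx":-0.0833, "dy":0.0017, "dz":0.0167},
  {"dx":-0.0867, "dy":0.0017, "dz":0.0417},
  {"dx":-0.0867, "dy":0.0017, "dz":0.075},
  {"dx":-0.0867, "dy":0.0017, "dz":0.0917},
  {"dx":-0.0867, "dy":0.0017, "dz":0.0967},
  {"dx":-0.0867, "dy":0.0017, "dz":0.0967},
  {"dx":-0.0867, "dy":0.0017, "dz":0.0967},
])

```text
clock: 7.5
position: [520.8, -117.4, 70.5]
ee_rot: [-0.089, 0.996, -0.0, 0.001]
contact_force: [-0.1, 0.9, 0.3]
gripper_width: -0.1
grasp_force: 0.0
```

```bash
python3 go.py 0 0 57
```

```text
t 7.5 now a,b,z 3.8 -0.0 70.5 F [-0.1  0.9  0.3] | row [ 3.8  0.  13.5] [-0.0004  0.0016  0.0001]
```

In the tool's units: 13 mm / 600 = 0.0217, 12 mm / 600 = 0.02.

advance([
  {"dx":0.0067, "dz":0.005},
  {"dx":0.0067, "dz":0.01},
  {"dx":0.0067, "dz":0.0133},
  {"dx":0.0067, "dz":0.015},
  {"dx":0.0067, "dz":0.0167},
  {"dx":0.0067, "dz":0.0183},
  {"dx":0.0067, "dz":0.02},
  {"dx":0.0067, "dz":0.0217},
  {"dx":0.0067, "dz":0.0217},
])

```text
clock: 8.4
position: [516.0, -118.1, 56.6]
ee_rot: [-0.089, 0.996, 0.0, -0.0]
contact_force: [-1.5, -0.2, 1.8]
gripper_width: -0.4
grasp_force: 1.3
```

```bash
python3 go.py 0 0 57
```

```text
t 8.4 now a,b,z -1.1 0.1 56.6 F [-1.5 -0.2  1.8] | row [-1.1 -0.1 -0.4] [ 0.     -0.0004 -0.0002]
```

In the tool's units: 1.5 mm / 600 = 0.0025, 1 mm / 600 = 0.0017.

advance([
  {"dz":0.0017},
  {"dz":0.0025},
  {"dz":0.0025},
])

```text
clock: 8.7
position: [516.1, -118.1, 55.4]
ee_rot: [-0.089, 0.996, -0.0, -0.0]
contact_force: [-2.6, -0.6, 4.6]
gripper_width: -0.0
grasp_force: 2.6
```

```bash
python3 go.py 0 0 57
```

```text
t 8.7 now a,b,z -1.0 0.1 55.4 F [-2.6 -0.6  4.6] | row [-1.  -0.1 -1.6] [-0.     -0.0003 -0.0001]
```

Pressed with 4.6 N at about 6 mm down. I'll draw back straight up, then away toward the robot, and look.

In the tool's units: 120 mm / 600 = 0.2, -100 mm / 600 = -0.1667.

advance([
  {"dz":-0.0033},
  {"dz":-0.01},
  {"dz":-0.025},
  {"dz":-0.05},
  {"dz":-0.0833},
  {"dz":-0.125},
  {"dx":0.0667, "dz":-0.15},
  {"dx":0.1333, "dz":-0.1667},
  {"dx":0.2, "dz":-0.1667},
  {"dx":0.2, "dz":-0.1667},
])

```text
clock: 9.7
position: [393.3, -139.5, 155.6]
ee_rot: [-0.088, 0.996, 0.001, -0.001]
contact_force: [1.3, 0.6, -0.3]
gripper_width: 0.2
grasp_force: 0.0
```

advance([
  {"dy":-0.0667},
  {"dy":-0.1333},
  {"dy":-0.2},
  {"dy":-0.2},
  {"dy":-0.2},
])

```text
clock: 10.2
position: [419.7, -258.1, 155.1]
ee_rot: [-0.088, 0.996, 0.0, 0.0]
contact_force: [0.2, -0.2, -0.3]
gripper_width: 0.0
grasp_force: 0.0
```

```bash
python3 meas.py pics/c6.png | grep -A1 -E "red|green|blue"; python3 -c "
from h import *
t=cv2.imread('pics/c6.png')
im=imaging.get_image('scene');s=cv2.resize(im[150:270,160:320],(560,420),interpolation=2)
cv2.imwrite('pics/f6.png',np.vstack([cv2.resize(t,(560,400))[40:220],s]))"
```

```text
red 31.0 [289.5 206. ] [6.4 6.4] 45.0 ctr@z [ 526.5 -118.9]
red 158.0 [284.7 167.1] [11.7 28.2] 81.3 ctr@z [640.8 -92.9]
  box@z [[653.4, -57.6], [668.6, -141.7], [633.4, -147.6], [618.3, -63.7]] box@90 [[646.9, -56.2], [661.6, -137.3], [627.7, -143.0], [613.1, -62.0]]
blue 26.5 [253. 215.] [6. 6.] 90.0 ctr@z [497.5 -11.5]
green 28.5 [218. 220.] [6. 6.] 90.0 ctr@z [478.8  94.5]
green 133.0 [254.  197.4] [ 7.9 20.3] 84.8 ctr@z [549.8 -12.6]
grey 1262.0 [293.5 223. ] [32. 51.] 90.0 ctr@z [ 467.8 -133.6]
```

View pics/f6.png

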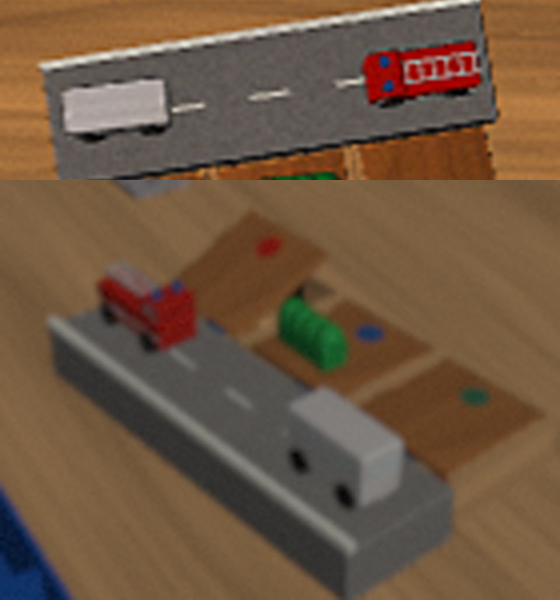

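The red lid stands ajar, with its dot at (268,246) in the lower part of the picture. The blue and green lids are shut. The engine is upright on the road, and the hedge and bus have not moved. The hand is clear, so I'll hand in the job.

```bash
python3 -c "
from bench import arm, imaging
print(arm.job_done())"
```

```text
the job is handed in; nothing more can be done
None
```

I pushed the fire engine upright and wholly onto the road strip, then pressed the red dot so its lid sprang ajar. The hand is clear, the blue and green lids are shut, and the job was handed in after about 10 s of robot time, with no verdict shown.

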